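# Release the locked hold-down latch over a coated valve

### The arm

A 6-joint arm with a two-finger parallel gripper is mounted at the origin on the work surface. World frame = base frame: x ahead of the robot, y to its left, z up, the work surface at z = 0. Lengths are in m, angles in degrees, forces in N, time in s.
With the tool pointing down it reaches from about 0.25 to 0.725 m from the base axis. Payload 9.7 kg.
Tool frame: the origin (TCP) lies midway between the tips of the shut fingers; the grasp point (between the pads) lies 19 mm behind it (bot.pinch_z is the distance from the TCP to the grasp point, in m); z points along the fingers, y is the direction in which the jaws open and shut (so a half turn about z gives the same grasp; the last joint's range is limited). The gripper opens to 85 mm and grips with 20 to 120 N. Pads are 22 mm wide; open, the fingers measure 114 mm over their backs; the gripper's body (76 mm by 85 mm) begins 54 mm behind the grasp point. The pads swing forward as they close: fully open they stand 13 mm farther back than shut.
Start: joints at [66.406, 4.979, 10.078, 95.1, 0, 90], TCP at [0.22, 0.504, 0.231] pointing down, gripper open.
Joint ranges: [-179.16, 179.16], [-48.56, 103.87], [-65.8, 70.77], [-126.05, 130.52], [-82.76, 87.17], [-180, 180]. Speed limits (degrees/s): [127.2, 127.2, 147.25, 180, 180, 180].

### API

Orientations are given as [roll, pitch, yaw] about the fixed x, y, z axes, in that order (R = Rz(yaw) Ry(pitch) Rx(roll)).
In Python, from workcell import bot, imaging gives the robot as it stands.
- The arm moves only by the tool servo_tool, never from a script. Its argument "moves" is a list that holds one entry, the list of rows, each a list of 7 numbers: the turn, a rotation vector about the tool's x, y, z in rad, then the shift along the tool's x, y, z in cm, then the finger opening in cm, from 0 to 8.54. A call has 1 to 12 rows; each row shifts and turns the pose as measured when the row begins, along the tool's axes as they then stand; what a row does not reach is not made up. A row lasts 1/12 s, in which the tool goes at most 41.7 mm and 7.16 degrees, less where a joint would pass 70% of its speed; a pose out of reach is approached as far as the arm can. A call is refused whole if a number of a shift passes 4.17 or a number of a turn 0.125, either way. A call with a gripper value outside its range is refused whole. The fingers move at their own pace and stop on an object; "force" is the grip in N (left out, the last holds). Time passes only in rows, so rows that do not move let the fingers close. It gives the time, the measured TCP pose, the force and the opening at its end, in the units of the state.
- bot.get_obs(): the state, without advancing time (a new reading comes with each control period).
- imaging.camera(name): name is "scene" or "top" or "wrist"; returns the picture (480x640x3 uint8, blue, green, red); there is no depth.
- imaging.calibration(name): a dict with "fx", "fy", "cx", "cy" (pixels), "camera_from_world" (4x4, takes a point from world to camera coordinates). Camera axes: x right, y down, z forward; pixel columns grow to the right and rows downward; lengths in m; the calibration is good to about 2 mm. The wrist camera is an equidistant fisheye: a pixel r from the principal point sees the ray r / f radians off the axis. A picture is of the moment at which its call begins: read the wrist's pose just before it. calibration takes no time and is no camera call; for the wrist camera it gives the pose at the moment of the call.
- bot.job_done(): hands the job in, once; it reports no verdict.
The state is a dict: "time": time; "q": joint angles; "qd": joint speeds; "joint_efforts": joint torques, N m; "ee_pos": TCP position; "tcp_rot": TCP orientation; "wrist_force": force on the tool from outside, world axes, zero at the start; "torque": the same for the moment, N m; "opening": finger opening in m.
Only numpy, scipy, OpenCV 4.12 (cv2) and the standard library are available. Lean on these libraries where they do the work, as an engineer would, in place of code of your own. Each camera call takes 0.05 s, during which the arm holds its last target.

### The job

Free the freshly coated valve that stands in the holding fixture: first draw the safety tab gently all the way back to its stop so that its pin leaves the latch bar, then swing the latch bar up until it stands about upright, and leave it there. Feel for the stop instead of ramming the tab, never heave on a bar that is still locked, and do not touch the wet valve or disturb the other things on the table.

Things in the scene. Friction and masses are not known exactly. Their poses are not given: they have to be found in the camera images.
- fixture: Grey steel fixture fixed to the table; origin on the table, z up. Base plate x -70 to 112, y -125 to 125 mm, 12 mm high. The latch bar lies along y, hinged on posts (118 mm high) at y -75; its other end lies over a post (92 mm high) at y 55. Beside that post is the tab housing, x 15 to 100, y 39 to 71 mm, top 115 mm above the table.
- tab_top (a point): Top centre of the safety tab's upright steel fin, 20 (fixture x) x 10 (y) x 30 mm high, on the housing's slot, foot 0.5 mm above the housing. Drawn along fixture +x, dragging 3 N, it pulls a hidden pin from the bar. The pin sits at an unknown place: 8 to 48 mm of travel to its hard stop, bar free only in the last 2.5 mm. Over 18 N on the stop damages it. It stays where left.
- tab (a joint): Position of the fin along its slot in m, growing along the fixture's +x; starts between 0 and 0.006. It does not tell where the pin's stop lies.
- bar (a joint): Angle of the latch bar in rad: 0 level and closed, 1.57 upright, mechanical end 1.75. The stiff hinge holds the bar wherever it is left; lifting at the handle takes about 4 N when free. Still locked, it lifts only about 0.01 to 0.02 rad and then binds on the pin; straining the pin with more than 18 N damages it.
- bar_grip (a point): Grip place on the bar's black handle, in the centre of its section, 14 mm wide (along fixture x) and 12 mm thick; the handle runs from 38 mm on the hinge side to 24 mm beyond this point. 180 mm from the hinge axis, 104 mm above the table when closed. The bar's end block that takes the pin (fixture x -38 to 12, 24 mm along the bar, 22 mm thick) is 130 mm from the hinge axis.
- bar_hinge (a point): Point on the hinge axis of the latch bar in the bar's middle plane, 104 mm above the table at fixture x = 0, y = -75 mm. The axis runs along the fixture's x; the handle swings from +y up and over towards -y.
- valve: Freshly coated cream valve, 79 mm high, 54 mm wide foot, 68 mm across its side ports, loose, standing on the base plate beneath the bar; origin under its foot. Must not be touched by the robot.
- cap: Bystander: black plastic plug cap, 32 mm wide, 18 mm high, lying on the base plate.
- gasket: Bystander: flat rubber ring, 40 mm wide, 5 mm high, lying on the base plate.
- spanner: Bystander: steel spanner 170 mm long lying on the table.
- brush: Bystander: brush lying on the table.
- bronze_valve: Bystander: bare bronze valve, 71 mm high, standing on the table.
- pot: Bystander: steel pot, 80 mm wide, 70 mm high, on the table.
- flange: Bystander: steel flange ring, 68 mm wide, 12 mm high, on the table.

How it is judged (in metres and radians):
On the way, in this order (a step that is already met when the one before it is completed fails the run):
1. the safety tab is drawn back while the bar is still down (value of joint tab above 0.01 m and value of joint bar below 0.1 rad), for 0.1 s.
2. the latch bar is swung up (value of joint bar above 1.2 rad), for 0.2 s.
At the end, for the whole second after the job is handed in: The latch bar stands up by itself, at rest at more than 1.2 rad (about 70 degrees) from level, released by the gripper; the valve still stands upright in the fixture within 10 mm of where it was (value of joint bar above 1.2 rad and velocity of joint bar between -0.05 and 0.05 rad/s and distance of valve from where it was at the start of the episode below 0.01 m and angle between valve's own z axis and vertical below 0.1 rad); the robot touches nothing.
It fails at once if the tab's pin is rammed against its stop with more than 18 N (contact force between tab and fixture above 18 N).
It fails at once if the locked bar is strained against the pin with more than 18 N (contact force between tab and bar above 18 N).
It fails at once if the wet valve is touched by the robot (contact force between any of the fingers, the arm and valve above 0.5 N).
It fails at once if a bystander is moved by more than 30 mm (distance of any of cap, gasket, spanner, brush, bronze_valve, pot, flange from where it was at the start of the episode above 0.03 m).
It also fails if it takes over 54 s, if anything falls off the work surface, if the arm or the gripper's body presses on something with over 40 N, if the wrist force passes 120 N, or if a joint passes its speed limit or range.

## Working session

There is one attempt and no reset: what is moved stays moved. The work goes in short steps, Python scripts to look and compute and a tool call to move; the robot and the scene stay as the last step left them, time stands still between calls to the robot, and variables do not carry over. Pictures are saved under pics/ and viewed, and the job is handed in when it is done.

Besides the shell and the picture viewer there is one more tool, called after "Emit:" as a command line: name --argument value ..., lists and objects as JSON in quotes. servo_tool: Moves the arm, as the interface text tells. Its arguments: {"type":"object","properties":{"moves":{"type":"array","items":{"type":"array","items":{"type":"array","items":{"type":"number"}}}},"force":{"type":"number"}},"required":["moves"]}

```bash
mkdir -p pics
python3 - <<'E'
from workcell import bot, imaging
import cv2,numpy as np
np.set_printoptions(precision=4,suppress=True)
print(bot.get_obs(), bot.pinch_z)
for n in ["scene","top","wrist"]:
    c=imaging.calibration(n); print(n,c)
    cv2.imwrite(f"pics/{n}0.png",imaging.camera(n))
E
```

```text
{'time': 0.0, 'q': array([66.4054,  5.0111, 10.0362, 95.0989,  0.0011, 89.9981]), 'qd': array([-0.0104, -0.1192,  0.0379,  0.1066,  0.0403, -0.1854]), 'joint_efforts': array([  0.0006, -52.0388,  46.4801,   0.0163,  -0.    ,   0.    ]), 'ee_pos': array([0.2201, 0.5038, 0.2306]), 'tcp_rot': array([-179.9262,   -0.0011,  156.4073]), 'wrist_force': array([-0.1696,  0.8987,  0.7154]), 'torque': array([ 0.0017, -0.0267, -0.0211]), 'opening': 0.08559486694709333} 0.0187
scene {'fx': 444.031266063978, 'fy': 444.031266063978, 'cx': 317.870026816713, 'cy': 235.5417678855854, 'camera_from_world': array([[-0.4741,  0.8804, -0.0031,  0.2505],
       [ 0.5043,  0.2687, -0.8207, -0.152 ],
       [-0.7217, -0.3907, -0.5714,  1.6359],
       [ 0.    ,  0.    ,  0.    ,  1.    ]])}
top {'fx': 462.20721905095843, 'fy': 462.20721905095843, 'cx': 315.5897691101151, 'cy': 241.79380047564527, 'camera_from_world': array([[-0.0063, -0.9998,  0.018 ,  0.0004],
       [-0.9895,  0.0036, -0.1447,  0.5152],
       [ 0.1446, -0.0187, -0.9893,  0.9708],
       [ 0.    ,  0.    ,  0.    ,  1.    ]])}
wrist {'fx': 371.64829954431775, 'fy': 371.64829954431775, 'cx': 324.3580676691566, 'cy': 238.66144992761778, 'camera_from_world': array([[ 0.4001,  0.9165, -0.0015, -0.5483],
       [ 0.8683, -0.3786,  0.3204, -0.0417],
       [ 0.293 , -0.1295, -0.9473,  0.3804],
       [ 0.    ,  0.    ,  0.    ,  1.    ]])}
```

View pics/scene0.png

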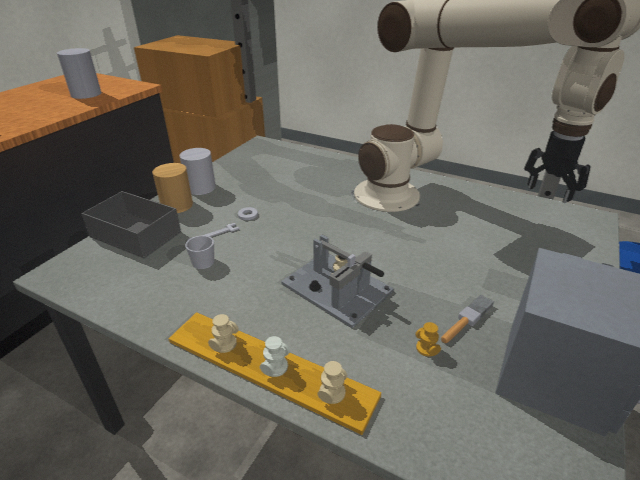

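View pics/top0.png

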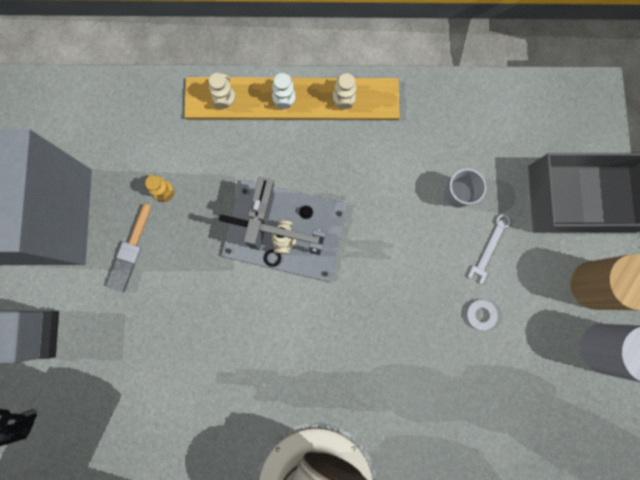

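View pics/wrist0.png

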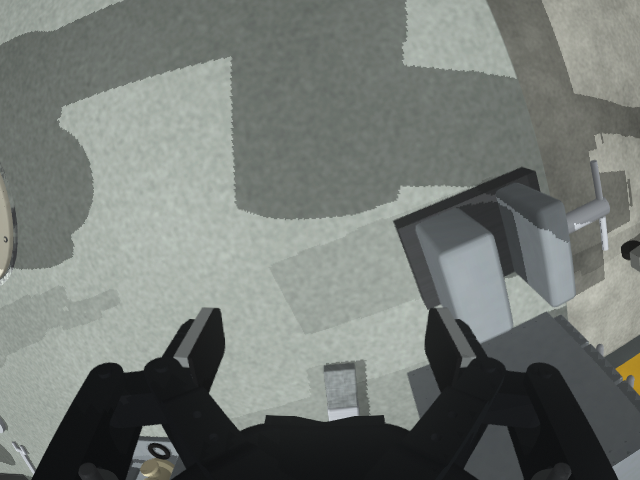

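Run:
```python
import cv2
a=cv2.imread("pics/top0.png")[165:295,180:360]; cv2.imwrite("pics/topc.png",cv2.resize(a,None,fx=4.4,fy=4.4,interpolation=cv2.INTER_CUBIC))
a=cv2.imread("pics/scene0.png")[225:335,270:410]; cv2.imwrite("pics/scenec.png",cv2.resize(a,None,fx=5.4,fy=5.4,interpolation=cv2.INTER_CUBIC))
```

```text
(no output)
```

View pics/topc.png

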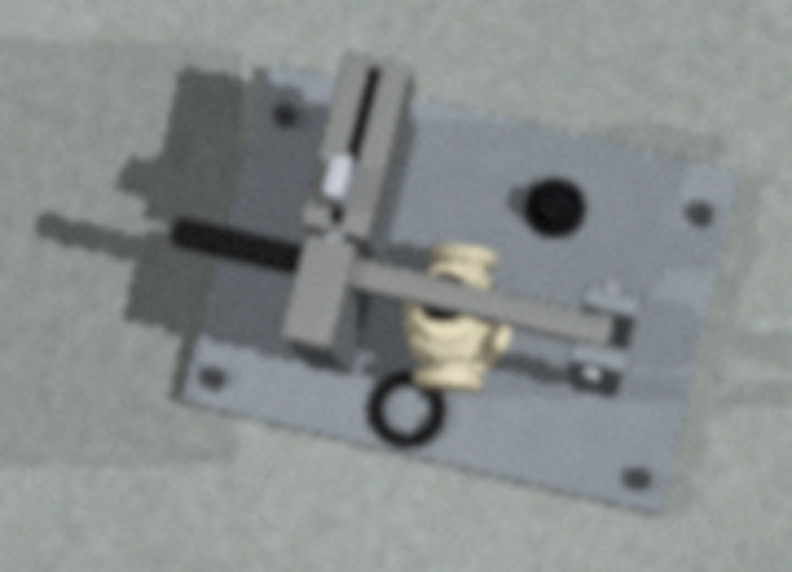

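View pics/scenec.png

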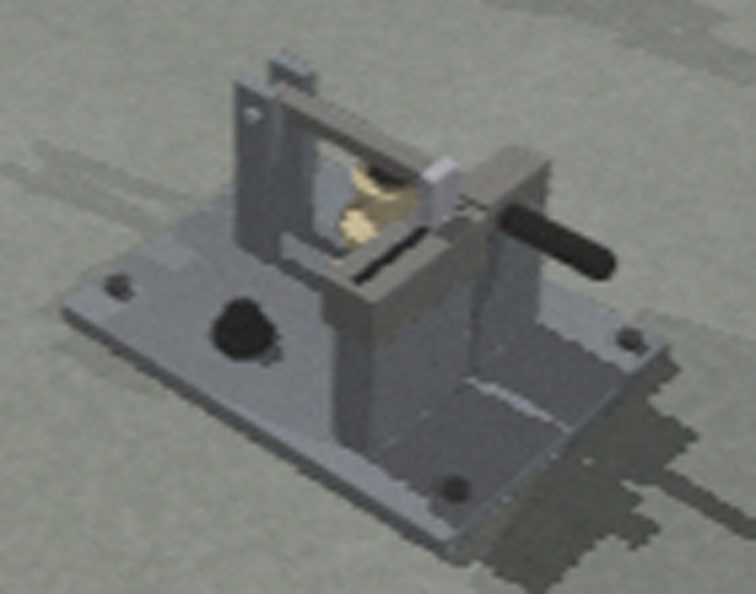

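```bash
cat > h.py <<'E'
import numpy as np, cv2
from scipy.optimize import least_squares
from workcell import bot, imaging
np.set_printoptions(precision=4,suppress=True)
def proj(P,n):
    c=imaging.calibration(n); T=c["camera_from_world"]; p=T[:3,:3]@P+T[:3,3]
    return np.array([c["fx"]*p[0]/p[2]+c["cx"],c["fy"]*p[1]/p[2]+c["cy"]])
def ray(uv,n,z):
    c=imaging.calibration(n); T=c["camera_from_world"]; R=T[:3,:3];o=-R.T@T[:3,3]
    d=R.T@np.array([(uv[0]-c["cx"])/c["fx"],(uv[1]-c["cy"])/c["fy"],1]); return o+d*(z-o[2])/d[2]
def fw(p,P):
    c,s=np.cos(p[2]),np.sin(p[2]); return np.array([p[0]+c*P[0]-s*P[1],p[1]+s*P[0]+c*P[1],P[2]])
def fi(p,W):
    c,s=np.cos(p[2]),np.sin(p[2]); d=W[0]-p[0],W[1]-p[1]; return np.array([c*d[0]+s*d[1],-s*d[0]+c*d[1],W[2]])
E
python3 - <<'E'
from h import *
t=lambda x,y:(180+x/4.4,165+y/4.4); s=lambda x,y:(270+x/5.4,225+y/5.4)
C=[("top",t(178,402),(-.07,.125,.012)),("top",t(660,513),(-.07,-.125,.012)),("top",t(735,172),(.112,-.125,.012)),
("top",t(258,68),(.112,.125,.012)),("top",t(345,52),(.1,.071,.115)),("top",t(415,68),(.1,.039,.115)),("top",t(173,233),(0,.129,.104)),
("scene",s(65,308),(.112,-.125,.012)),("scene",s(447,545),(.112,.125,.012)),("scene",s(665,345),(-.07,.125,.012)),
("scene",s(328,290),(.1,.039,.115)),("scene",s(375,303),(.1,.071,.115))]
f=lambda p:np.concatenate([proj(fw(p,np.array(P)),n)-uv for n,uv,P in C])
r=least_squares(f,[.52,.05,0],loss="soft_l1");print(r.x,np.degrees(r.x[2]));print(r.fun.reshape(-1,2))
np.save("fx.npy",r.x); p=r.x
for n,uv in [("top",t(341,167)),("scene",s(443,165))]:
    W=ray(uv,n,.1455);print("fin",n,W,fi(p,W))
print("grip",fw(p,[0,.105,.104]),"hinge",fw(p,[0,-.075,.104]),"slot y55",fw(p,[.05,.055,.145]))
E
```

```text
[ 0.5259  0.0721 -0.2279] -13.05903412302656
[[-0.4807  0.4573]
 [-0.0497  0.1738]
 [ 0.1858 -0.7613]
 [ 1.3204 -1.1732]
 [-1.4726 -0.2521]
 [-2.1736 -0.4824]
 [-1.0935  0.1605]
 [-1.7375 -1.3621]
 [-0.3592 -1.1405]
 [ 0.6777 -1.5342]
 [-1.5867 -3.7007]
 [-0.0669 -0.4373]]
fin top [0.5769 0.1135 0.1455] [0.0403 0.0519 0.1455]
fin scene [0.5721 0.1196 0.1455] [0.0342 0.0567 0.1455]
grip [0.5497 0.1744 0.104 ] hinge [ 0.509 -0.001  0.104] slot y55 [0.5871 0.1144 0.145 ]
```

```bash
cat >> h.py <<'E'
from scipy.spatial.transform import Rotation as Ro
def state():
    o=bot.get_obs(); return o,Ro.from_euler("xyz",o["tcp_rot"],degrees=True),np.array(o["ee_pos"])
def plan(rpy,pos,n,op):
    o,R,p=state(); Rt=Ro.from_euler("xyz",rpy,degrees=True)
    w=(R.inv()*Rt).as_rotvec(); d=(np.array(pos)-p)/n
    for i in range(n):
        Ri=R*Ro.from_rotvec(w*i/n); print([round(float(v),3) for v in w/n]+[round(float(v),2) for v in Ri.inv().apply(d)*100]+[op])
E
python3 - <<'E'
from h import *
plan([180,0,77],[.50,.12,.33],17,8.5)
E
```

```text
[-0.0, 0.0, 0.082, -2.41, -1.41, -0.58, 8.5]
[-0.0, 0.0, 0.082, -2.52, -1.21, -0.58, 8.5]
[-0.0, 0.0, 0.082, -2.61, -1.0, -0.58, 8.5]
[-0.0, 0.0, 0.082, -2.68, -0.78, -0.58, 8.5]
[-0.0, 0.0, 0.082, -2.74, -0.56, -0.58, 8.5]
[-0.0, 0.0, 0.082, -2.77, -0.34, -0.58, 8.5]
[-0.0, 0.0, 0.082, -2.79, -0.11, -0.58, 8.5]
[-0.0, 0.0, 0.082, -2.79, 0.12, -0.58, 8.5]
[-0.0, 0.0, 0.082, -2.77, 0.34, -0.58, 8.5]
[-0.0, 0.0, 0.082, -2.74, 0.57, -0.58, 8.5]
[-0.0, 0.0, 0.082, -2.68, 0.79, -0.58, 8.5]
[-0.0, 0.0, 0.082, -2.61, 1.0, -0.58, 8.5]
[-0.0, 0.0, 0.082, -2.52, 1.21, -0.58, 8.5]
[-0.0, 0.0, 0.082, -2.41, 1.41, -0.58, 8.5]
[-0.0, 0.0, 0.082, -2.29, 1.61, -0.58, 8.5]
[-0.0, 0.0, 0.082, -2.15, 1.79, -0.58, 8.5]
[-0.0, 0.0, 0.082, -2.0, 1.96, -0.58, 8.5]
```

Emit:
servo_tool --moves '[[[0,0,0.082,-2.41,-1.41,-0.58,8.5],[0,0,0.082,-2.52,-1.21,-0.58,8.5],[0,0,0.082,-2.61,-1.0,-0.58,8.5],[0,0,0.082,-2.68,-0.78,-0.58,8.5],[0,0,0.082,-2.74,-0.56,-0.58,8.5],[0,0,0.082,-2.77,-0.34,-0.58,8.5],[0,0,0.082,-2.79,-0.11,-0.58,8.5],[0,0,0.082,-2.79,0.12,-0.58,8.5],[0,0,0.082,-2.77,0.34,-0.58,8.5],[0,0,0.082,-2.74,0.57,-0.58,8.5]]]'

```text
time: 0.98
ee_pos: [0.384, 0.269, 0.2862]
tcp_rot: [-179.6, 0.3, 107.9]
wrist_force: [0.9, 0.9, -0.8]
opening: 0.0848
```

Run:
```python
from h import *
print(bot.get_obs())
plan([180,0,77],[.50,.12,.33],11,8.5)
```

```text
{'time': 0.9833, 'q': array([ 35.1042,  -3.9748,   7.2535, 101.74  ,  -0.1575, 107.2361]), 'qd': array([-42.7337,   0.607 ,   8.8603,   8.1208,  -0.5508,  16.3892]), 'joint_efforts': array([  6.1871, -42.3278,  44.3406,   0.0873,   0.0132,  -0.4612]), 'ee_pos': array([0.384 , 0.269 , 0.2862]), 'tcp_rot': array([-179.558,    0.302,  107.87 ]), 'wrist_force': array([ 0.901 ,  0.8646, -0.7777]), 'torque': array([ 0.0347, -0.001 , -0.0246]), 'opening': 0.08478184282563922}
[-0.001, 0.001, 0.049, -1.61, 0.58, -0.39, 8.5]
[-0.001, 0.001, 0.049, -1.58, 0.66, -0.39, 8.5]
[-0.001, 0.001, 0.049, -1.55, 0.74, -0.4, 8.5]
[-0.001, 0.001, 0.049, -1.51, 0.82, -0.4, 8.5]
[-0.001, 0.001, 0.049, -1.47, 0.89, -0.4, 8.5]
[-0.001, 0.001, 0.049, -1.42, 0.96, -0.4, 8.5]
[-0.001, 0.001, 0.049, -1.37, 1.03, -0.4, 8.5]
[-0.001, 0.001, 0.049, -1.32, 1.09, -0.4, 8.5]
[-0.001, 0.001, 0.049, -1.27, 1.16, -0.4, 8.5]
[-0.001, 0.001, 0.049, -1.21, 1.22, -0.4, 8.5]
[-0.001, 0.001, 0.049, -1.15, 1.28, -0.4, 8.5]
```

Emit:
servo_tool --moves '[[[0,0,0.052,-1.61,0.58,-0.39,8.5],[0,0,0.052,-1.58,0.66,-0.39,8.5],[0,0,0.052,-1.55,0.74,-0.4,8.5],[0,0,0.052,-1.51,0.82,-0.4,8.5],[0,0,0.052,-1.47,0.89,-0.4,8.5],[0,0,0.052,-1.42,0.96,-0.4,8.5],[0,0,0.052,-1.37,1.03,-0.4,8.5],[0,0,0.052,-1.32,1.09,-0.4,8.5],[0,0,0.052,-1.27,1.16,-0.4,8.5],[0,0,0.04,-1.21,1.22,-0.4,8.5],[0,0,0,0,0,0,8.5],[0,0,0,0,0,0,8.5]]]'

```text
time: 1.98
ee_pos: [0.4918, 0.1179, 0.3271]
tcp_rot: [-179.7, 0.6, 76.6]
wrist_force: [0.2, 0.1, 0.5]
opening: 0.085
```

Run:
```python
from h import *
print(bot.get_obs()); c=imaging.calibration("wrist"); np.save("w1.npy",c["camera_from_world"]); print(c)
cv2.imwrite("pics/wrist1.png",imaging.camera("wrist"))
```

```text
{'time': 1.9833, 'q': array([ 13.7034,   2.8661,  18.7639, 106.473 ,  -0.3882, 117.1406]), 'qd': array([-1.3483,  0.633 ,  0.557 , -0.0625, -0.4237,  0.0629]), 'joint_efforts': array([ -0.7323, -47.2773,  44.6071,   0.0855,  -0.0911,   0.0497]), 'ee_pos': array([0.4918, 0.1179, 0.3271]), 'tcp_rot': array([-179.6652,    0.6078,   76.5666]), 'wrist_force': array([0.2164, 0.1036, 0.491 ]), 'torque': array([ 0.0386,  0.0074, -0.0161]), 'opening': 0.08499754761640704}
{'fx': 371.64829954431775, 'fy': 371.64829954431775, 'cx': 324.3580676691566, 'cy': 238.66144992761778, 'camera_from_world': array([[ 0.9726, -0.2323, -0.006 , -0.4489],
       [-0.2173, -0.9184,  0.3308,  0.1385],
       [-0.0824, -0.3204, -0.9437,  0.5479],
       [ 0.    ,  0.    ,  0.    ,  1.    ]])}
```

View pics/wrist1.png

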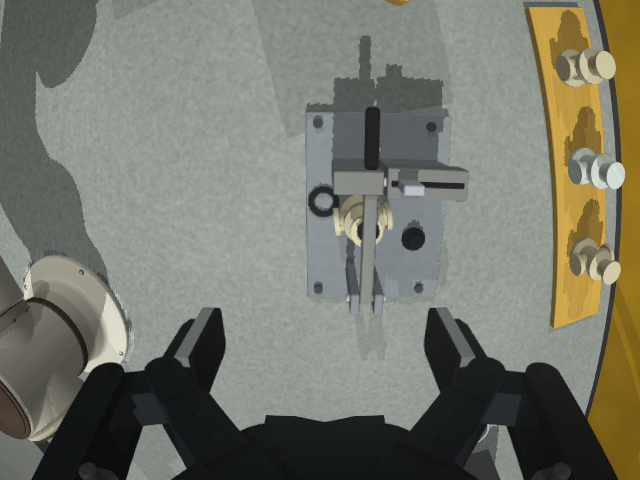

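Run:
```python
import cv2
a=cv2.imread("pics/wrist1.png")[95:310,295:475]; cv2.imwrite("pics/w1c.png",cv2.resize(a,None,fx=2.75,fy=2.75,interpolation=cv2.INTER_CUBIC))
a=cv2.imread("pics/wrist1.png")[155:210,320:475]; cv2.imwrite("pics/w1d.png",cv2.resize(a,None,fx=5,fy=5,interpolation=cv2.INTER_CUBIC))
```

```text
(no output)
```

View pics/w1c.png

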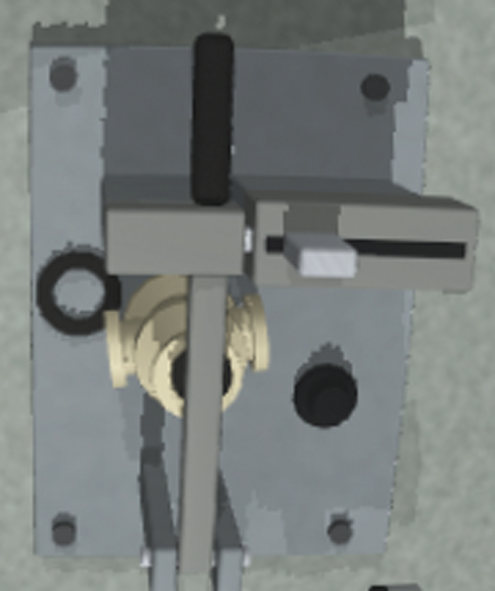

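View pics/w1d.png

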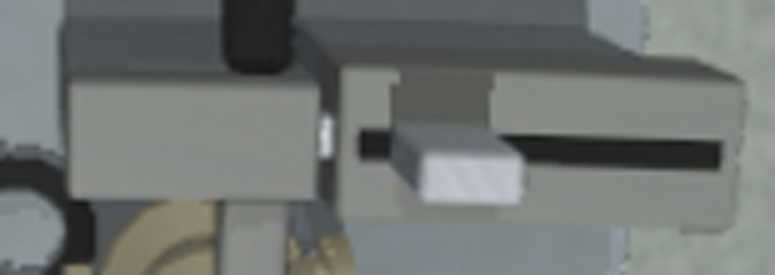

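```bash
cat >> h.py <<'E'
WC=dict(f=371.64829954431775,cx=324.3580676691566,cy=238.66144992761778)
def wproj(P,T):
    p=T[:3,:3]@P+T[:3,3]; r=np.hypot(p[0],p[1]); th=np.arctan2(r,p[2]); return np.array([WC["cx"]+WC["f"]*th*p[0]/r,WC["cy"]+WC["f"]*th*p[1]/r])
def wray(uv,T,z):
    d=np.array([uv[0]-WC["cx"],uv[1]-WC["cy"]])/WC["f"]; th=np.hypot(*d); v=np.array([*(d/th*np.sin(th)),np.cos(th)])
    R=T[:3,:3];o=-R.T@T[:3,3]; v=R.T@v; return o+v*(z-o[2])/v[2]
E
python3 - <<'E'
from h import *
T=np.load("w1.npy"); a=lambda x,y:(320+x/5,155+y/5); b=lambda x,y:(295+x/2.75,95+y/2.75)
C=[(a(342,218),(.015,.039,.115)),(a(735,232),(.1,.039,.115)),(a(742,82),(.1,.071,.115)),(a(342,68),(.015,.071,.115)),
(a(70,82),(-.038,.067,.115)),(a(318,80),(.012,.067,.115)),(a(318,198),(.012,.043,.115)),(a(70,198),(-.038,.043,.115)),
(b(28,45),(-.07,.125,.012)),(b(425,62),(.112,.125,.012)),(b(35,553),(-.07,-.125,.012)),(b(385,555),(.112,-.125,.012)),(b(213,35),(0,.129,.110))]
f=lambda p:np.concatenate([wproj(fw(p,np.array(P)),T)-uv for uv,P in C])
p=least_squares(f,np.load("fx.npy"),loss="soft_l1");print(p.x,np.degrees(p.x[2]));print(p.fun.reshape(-1,2));p=p.x
np.save("fx2.npy",p)
for q in [(420,155),(523,153),(525,205),(415,202),(471,179)]: W=wray(a(*q),T,.1455);print(W,fi(p,W))
print("grip",fw(p,[0,.105,.104]),"hinge",fw(p,[0,-.075,.104]))
E
```

```text
[ 0.5261  0.0693 -0.2363] -13.541685507192993
[[-1.853   1.1719]
 [ 0.1052  0.2214]
 [ 1.5353 -0.5607]
 [-0.4938 -0.979 ]
 [-1.0514 -0.5025]
 [ 1.097   0.6242]
 [ 0.1224  1.1654]
 [-1.2328  0.6409]
 [ 0.0677 -0.2615]
 [ 1.9812 -1.3763]
 [-0.2651  1.5576]
 [ 0.0778 -0.2983]
 [ 0.7608 -0.6514]]
[0.5646 0.1209 0.1455] [0.0253 0.0591 0.1455]
[0.5834 0.1173 0.1455] [0.0444 0.06   0.1455]
[0.5822 0.1077 0.1455] [0.0455 0.0504 0.1455]
[0.5621 0.1126 0.1455] [0.0248 0.0505 0.1455]
[0.573  0.1146 0.1455] [0.035  0.055  0.1455]
grip [0.5507 0.1714 0.104 ] hinge [ 0.5086 -0.0036  0.104 ]
```

Run:
```python
from h import *
p=np.load("fx2.npy");P=fw(p,[0,.055,.16]);print(P)
plan([180,0,76.46],P,9,0)
```

```text
[0.539  0.1228 0.16  ]
[-0.001, 0.001, 0.0, 0.19, 0.51, 1.85, 0]
[-0.001, 0.001, 0.0, 0.19, 0.51, 1.85, 0]
[-0.001, 0.001, 0.0, 0.19, 0.51, 1.85, 0]
[-0.001, 0.001, 0.0, 0.19, 0.51, 1.85, 0]
[-0.001, 0.001, 0.0, 0.18, 0.51, 1.85, 0]
[-0.001, 0.001, 0.0, 0.18, 0.5, 1.85, 0]
[-0.001, 0.001, 0.0, 0.18, 0.5, 1.85, 0]
[-0.001, 0.001, 0.0, 0.18, 0.5, 1.85, 0]
[-0.001, 0.001, 0.0, 0.18, 0.5, 1.86, 0]
```

Emit:
servo_tool --moves '[[[-0.001,0.001,0,0.19,0.51,1.85,0],[-0.001,0.001,0,0.19,0.51,1.85,0],[-0.001,0.001,0,0.19,0.51,1.85,0],[-0.001,0.001,0,0.19,0.51,1.85,0],[-0.001,0.001,0,0.19,0.51,1.85,0],[-0.001,0.001,0,0.19,0.51,1.85,0],[-0.001,0.001,0,0.19,0.51,1.85,0],[-0.001,0.001,0,0.19,0.51,1.85,0],[-0.001,0.001,0,0.1,0.3,1.5,0],[0,0,0,0,0,0,0]]]' --force 20

```text
time: 2.87
ee_pos: [0.5338, 0.1313, 0.1558]
tcp_rot: [179.8, -0.0, 77.7]
wrist_force: [-0.1, -1.2, 0.4]
opening: 0.0003
```

Run:
```python
from h import *
o=bot.get_obs();p=np.load("fx2.npy");print(fi(p,o["ee_pos"]),o["tcp_rot"],o["wrist_force"])
for n in ["wrist"]: cv2.imwrite(f"pics/{n}2.png",imaging.camera(n))
plan([180,0,76.46],fw(p,[-.001,.055,.123]),4,0)
```

```text
[-0.0071  0.062   0.1558] [179.8277  -0.0235  77.666 ] [-0.1008 -1.1985  0.4128]
[0.001, -0.0, 0.005, -0.18, 0.15, 0.86, 0]
[0.001, -0.0, 0.005, -0.18, 0.15, 0.86, 0]
[0.001, -0.0, 0.005, -0.18, 0.15, 0.86, 0]
[0.001, -0.0, 0.005, -0.18, 0.15, 0.86, 0]
```

View pics/wrist2.png

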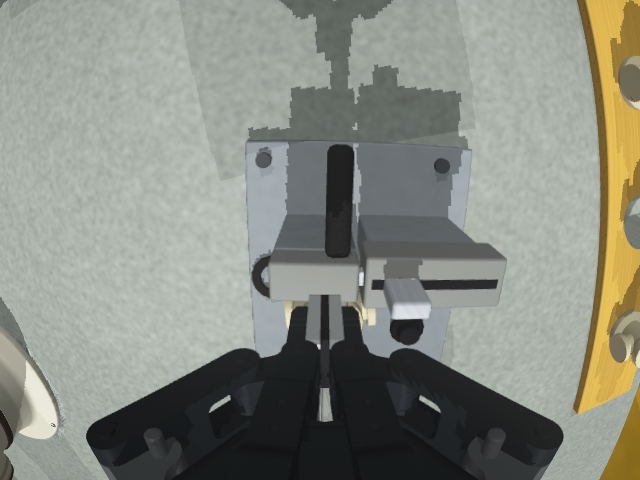

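Emit:
servo_tool --moves '[[[0,0,0.005,-0.18,0.1,0.72,0],[0,0,0.005,-0.18,0.1,0.72,0],[0,0,0.005,-0.18,0.1,0.72,0],[0,0,0.005,-0.18,0.1,0.72,0],[0,0,0,0,0,0,0]]]'

```text
time: 3.33
ee_pos: [0.5365, 0.1243, 0.1299]
tcp_rot: [179.5, -0.2, 76.6]
wrist_force: [0.4, 0.5, -0.5]
opening: -0.0003
```

```bash
cat > s.py <<'E'
from h import *
o=bot.get_obs();p=np.load("fx2.npy");F=o["wrist_force"];c,s=np.cos(p[2]),np.sin(p[2])
print("t",o["time"],"fix",fi(p,o["ee_pos"]),o["tcp_rot"],"Ffix",c*F[0]+s*F[1],-s*F[0]+c*F[1],F[2],o["opening"])
E
python3 s.py
python3 - <<'E'
from h import *
cv2.imwrite(f"pics/wrist3.png",imaging.camera("wrist")); a=imaging.camera("scene")[200:335,270:450]; cv2.imwrite("pics/scene3.png",cv2.resize(a,None,fx=4.4,fy=4.4,interpolation=cv2.INTER_CUBIC))
E
```

```text
t 3.3333 fix [-0.0028  0.0559  0.1299] [179.5485  -0.1764  76.5679] Ffix 0.2621641416391806 0.5383389534782128 -0.5486334009714435 -0.0003092887638165966
```

View pics/wrist3.png

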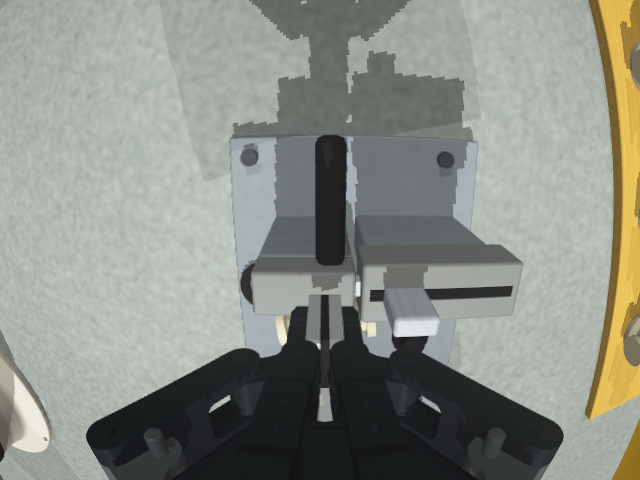

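View pics/scene3.png

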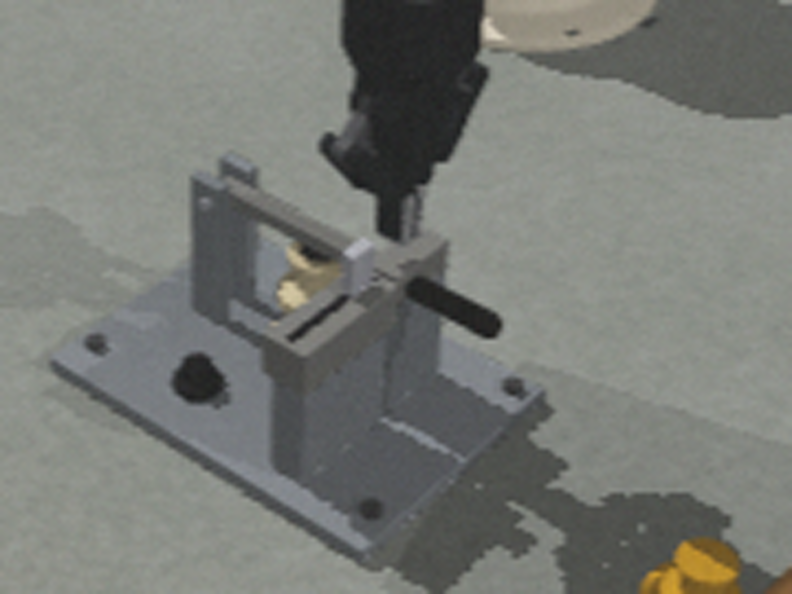

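Emit:
servo_tool --moves '[[[0,0,0,0,0.2,0.1,0],[0,0,0,0,0.2,0.1,0],[0,0,0,0,0.2,0.1,0],[0,0,0,0,0.2,0.1,0]]]'

```text
time: 3.77
ee_pos: [0.5459, 0.1227, 0.1287]
tcp_rot: [179.4, -0.3, 76.6]
wrist_force: [-0.6, 0.7, 0.7]
opening: -0.0001
```

```bash
python3 s.py
```

```text
t 3.7667 fix [0.0067 0.0565 0.1287] [179.3619  -0.2807  76.5975] Ffix -0.7799168077967423 0.5491221536164841 0.6839065683894818 -5.765150937665179e-05
```

Now toward contact with 1 mm rows.

Emit:
servo_tool --moves '[[[0.002,0,0,0,0.1,0.1,0],[0.002,0,0,0,0.1,0.1,0],[0.002,0,0,0,0.1,0.1,0],[0.002,0,0,0,0.1,0.1,0]]]'

```text
time: 4.1
ee_pos: [0.5507, 0.1217, 0.1245]
tcp_rot: [179.8, -0.3, 76.6]
wrist_force: [-2.1, -0.1, 1.2]
opening: -0.0003
```

```bash
python3 s.py
```

```text
t 4.1 fix [0.0116 0.0566 0.1245] [179.8388  -0.2889  76.5924] Ffix -2.0387773782381036 -0.6200499948923245 1.2484062760594492 -0.00032449422615497375
```

Emit:
servo_tool --moves '[[[0,0,0,0,0.1,0,0],[0,0,0,0,0.1,0,0],[0,0,0,0,0.1,0,0]]]'

```text
time: 4.35
ee_pos: [0.5529, 0.1212, 0.1242]
tcp_rot: [-180.0, -0.3, 76.6]
wrist_force: [-2.6, 1.2, 1.3]
opening: -0.0002
```

```bash
python3 s.py
```

```text
t 4.35 fix [0.0139 0.0566 0.1242] [-179.9987   -0.2816   76.6104] Ffix -2.8644318124714636 0.5786206086438491 1.2785674873787665 -0.00021660860853319042
```

Emit:
servo_tool --moves '[[[0,0,0,0,0.09,0,0],[0,0,0,0,0.09,0,0],[0,0,0,0,0.09,0,0],[0,0,0,0,0.09,0,0]]]'

```text
time: 4.68
ee_pos: [0.5561, 0.1204, 0.1242]
tcp_rot: [-179.9, -0.3, 76.6]
wrist_force: [-3.5, 0.7, 1.4]
opening: -0.0003
```

```bash
python3 s.py
```

```text
t 4.6833 fix [0.0172 0.0566 0.1242] [-179.934    -0.2733   76.6301] Ffix -3.575898599617481 -0.12275837543071133 1.4138130080317195 -0.0002752441366973683
```

Emit:
servo_tool --moves '[[[0,0,0,0,0.09,0,0],[0,0,0,0,0.09,0,0],[0,0,0,0,0.09,0,0]]]'

```text
time: 4.93
ee_pos: [0.5589, 0.1197, 0.1242]
tcp_rot: [-179.9, -0.3, 76.6]
wrist_force: [-2.9, 1.1, 1.1]
opening: 0.0003
```

Emit:
servo_tool --moves '[[[0,0,0,0,0.09,0,0],[0,0,0,0,0.09,0,0],[0,0,0,0,0.09,0,0]]]'

```text
time: 5.18
ee_pos: [0.5618, 0.119, 0.1242]
tcp_rot: [-179.9, -0.3, 76.6]
wrist_force: [-3.3, 0.6, 2.1]
opening: -0.0002
```

Emit:
servo_tool --moves '[[[0,0,0,0,0.09,0,0],[0,0,0,0,0.09,0,0],[0,0,0,0,0.09,0,0]]]'

```text
time: 5.43
ee_pos: [0.5648, 0.1183, 0.1242]
tcp_rot: [-179.9, -0.3, 76.6]
wrist_force: [-2.4, 0.9, 0.9]
opening: -0.0003
```

Emit:
servo_tool --moves '[[[0,0,0,0,0.09,0,0],[0,0,0,0,0.09,0,0]]]'

```text
time: 5.6
ee_pos: [0.5667, 0.1178, 0.1242]
tcp_rot: [-179.9, -0.3, 76.6]
wrist_force: [-3.5, 1.2, 0.8]
opening: 0.0
```

Emit:
servo_tool --moves '[[[0,0,0,0,0.09,0,0],[0,0,0,0,0.09,0,0]]]'

```text
time: 5.77
ee_pos: [0.5687, 0.1173, 0.1242]
tcp_rot: [-179.9, -0.3, 76.6]
wrist_force: [-2.4, 0.8, 0.7]
opening: 0.0
```

Emit:
servo_tool --moves '[[[0,0,0,0,0.09,0,0],[0,0,0,0,0.09,0,0],[0,0,0,0,0.09,0,0]]]'

```text
time: 6.02
ee_pos: [0.5692, 0.1172, 0.1243]
tcp_rot: [-179.7, -0.3, 76.7]
wrist_force: [-8.9, 2.1, 4.8]
opening: 0.0001
```

Emit:
servo_tool --moves '[[[0,0,0,0,0.09,0,0],[0,0,0,0,0.09,0,0]]]'

```text
time: 6.18
ee_pos: [0.5692, 0.1172, 0.1243]
tcp_rot: [-179.4, -0.3, 76.7]
wrist_force: [-8.6, 1.4, 4.5]
opening: -0.0001
```

Emit:
servo_tool --moves '[[[0,0,0,0,-0.2,0,0],[0,0,0,0,-0.4,0,0],[0,0,0,0,-0.4,-0.5,0],[0,0,0,0,0,-2.0,0],[0,0,0,0,0,-2.0,0],[0,0,0,0,0,-2.0,0],[0,0,0,0,0,0,0]]]'

```text
time: 6.77
ee_pos: [0.5593, 0.1188, 0.1918]
tcp_rot: [-179.5, -0.2, 76.7]
wrist_force: [1.1, -0.2, 0.8]
opening: 0.0
```

```bash
python3 s.py
python3 - <<'E'
from h import *
c=imaging.calibration("wrist"); np.save("w4.npy",c["camera_from_world"])
a=imaging.camera("wrist"); cv2.imwrite("pics/wrist4.png",a)
p=np.load("fx2.npy")
t=np.radians(35); d=np.array([0,-np.sin(t),-np.cos(t)]); g=np.array([0,.105,.104])
Ff=Ro.from_euler("z",p[2]); R=Ff*Ro.from_euler("xyz",[180,0,90],degrees=True)*Ro.from_rotvec([0,-t,0])
print(Ff.inv().apply(R.apply(np.eye(3))), R.as_euler("xyz",degrees=True))
tg=fw(p,g+.0187*d); pre=fw(p,g+.0187*d-.06*d); print(tg,pre)
plan(R.as_euler("xyz",degrees=True),pre,10,4.5)
E
```

```text
t 6.7667 fix [0.0206 0.0558 0.1918] [-179.5313   -0.2062   76.6694] Ffix 1.090896373642767 0.059292599053637846 0.840095767201017 2.699721229671567e-05
[[ 0.      0.8192 -0.5736]
 [ 1.     -0.      0.    ]
 [-0.     -0.5736 -0.8192]] [180.      35.      76.4583]
[0.5482 0.161  0.0887] [0.5563 0.1945 0.1378]
[-0.001, -0.061, 0.001, 0.73, -0.2, 0.53, 4.5]
[-0.001, -0.061, 0.001, 0.76, -0.2, 0.48, 4.5]
[-0.001, -0.061, 0.001, 0.79, -0.2, 0.43, 4.5]
[-0.001, -0.061, 0.001, 0.81, -0.2, 0.38, 4.5]
[-0.001, -0.061, 0.001, 0.83, -0.2, 0.33, 4.5]
[-0.001, -0.061, 0.001, 0.85, -0.2, 0.28, 4.5]
[-0.001, -0.061, 0.001, 0.87, -0.2, 0.23, 4.5]
[-0.001, -0.061, 0.001, 0.88, -0.2, 0.17, 4.5]
[-0.001, -0.061, 0.001, 0.89, -0.2, 0.12, 4.5]
[-0.001, -0.061, 0.001, 0.89, -0.2, 0.06, 4.5]
```

View pics/wrist4.png

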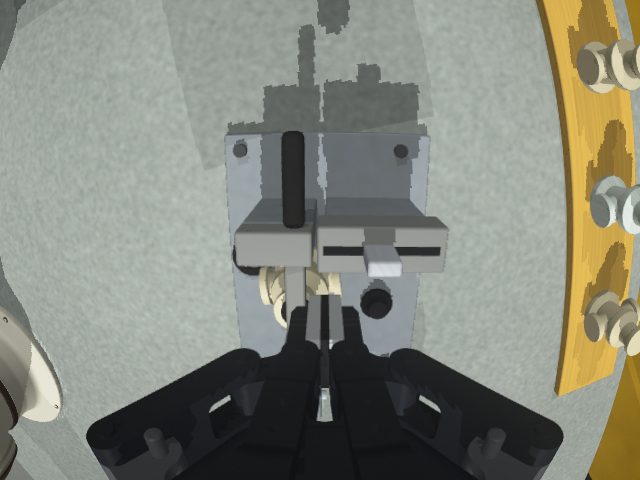

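Emit:
servo_tool --moves '[[[-0.001,-0.061,0.001,0.73,-0.2,0.53,4.5],[-0.001,-0.061,0.001,0.76,-0.2,0.48,4.5],[-0.001,-0.061,0.001,0.79,-0.2,0.43,4.5],[-0.001,-0.061,0.001,0.81,-0.2,0.38,4.5],[-0.001,-0.061,0.001,0.83,-0.2,0.33,4.5],[-0.001,-0.061,0.001,0.85,-0.2,0.28,4.5],[-0.001,-0.061,0.001,0.87,-0.2,0.23,4.5],[-0.001,-0.061,0.001,0.88,-0.2,0.17,4.5],[-0.001,-0.061,0.001,0.89,-0.2,0.12,4.5],[-0.001,-0.061,0.001,0.89,-0.2,0.06,4.5],[0,0,0,0,0,0,4.5]]]'

```text
time: 7.73
ee_pos: [0.5567, 0.1952, 0.1303]
tcp_rot: [179.1, 36.6, 75.7]
wrist_force: [-0.3, 0.8, -1.1]
opening: 0.045
```

```bash
python3 s.py
python3 - <<'E'
from h import *
a=imaging.camera("wrist"); cv2.imwrite("pics/wrist5.png",a)
p=np.load("fx2.npy")
plan([180,35,76.458],[0.5482,0.161,0.0887],5,4.5)
E
```

```text
t 7.7333 fix [0.0003 0.1295 0.1303] [179.1188  36.5527  75.6651] Ffix -0.43988064604540883 0.7538329019468523 -1.1477730167055606 0.045041264750638126
[0.002, 0.005, -0.002, -0.05, -0.02, 1.1, 4.5]
[0.002, 0.005, -0.002, -0.06, -0.02, 1.1, 4.5]
[0.002, 0.005, -0.002, -0.06, -0.02, 1.1, 4.5]
[0.002, 0.005, -0.002, -0.07, -0.02, 1.1, 4.5]
[0.002, 0.005, -0.002, -0.07, -0.02, 1.1, 4.5]
```

View pics/wrist5.png

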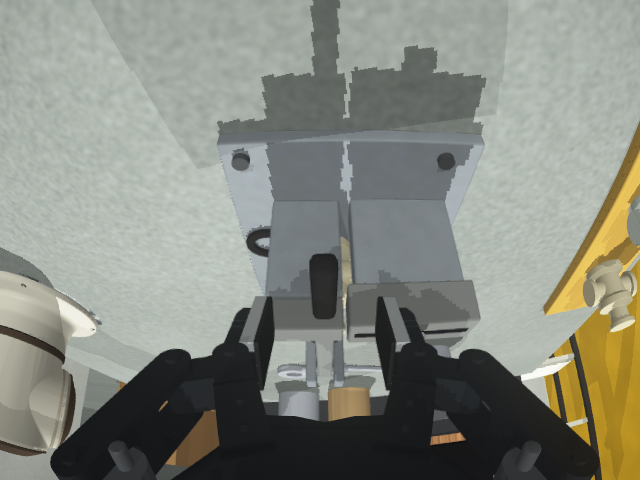

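Emit:
servo_tool --moves '[[[0.002,0.005,-0.002,-0.05,-0.02,1.1,4.5],[0.002,0.005,-0.002,-0.06,-0.02,1.1,4.5],[0.002,0.005,-0.002,-0.06,-0.02,1.1,4.5],[0.002,0.005,-0.002,-0.06,-0.02,1.1,4.5],[0.002,0.005,-0.002,-0.06,-0.02,0.8,4.5],[0,0,0,0,0,0,4.5]]]'

```text
time: 8.28
ee_pos: [0.5491, 0.1599, 0.0909]
tcp_rot: [179.8, 34.2, 76.2]
wrist_force: [0.2, 0.2, -0.0]
opening: 0.0453
```

```bash
python3 s.py
python3 - <<'E'
from h import *
a=imaging.camera("wrist"); cv2.imwrite("pics/wrist6.png",a)
plan([180,35,76.458],[0.5482,0.161,0.0887],1,4.5)
E
```

```text
t 8.2833 fix [0.0011 0.0934 0.0909] [179.849   34.1871  76.2056] Ffix 0.1506383846931078 0.2729823992561597 -0.009821354093421712 0.045339604432892214
[0.001, -0.014, -0.004, 0.21, -0.12, 0.22, 4.5]
```

View pics/wrist6.png

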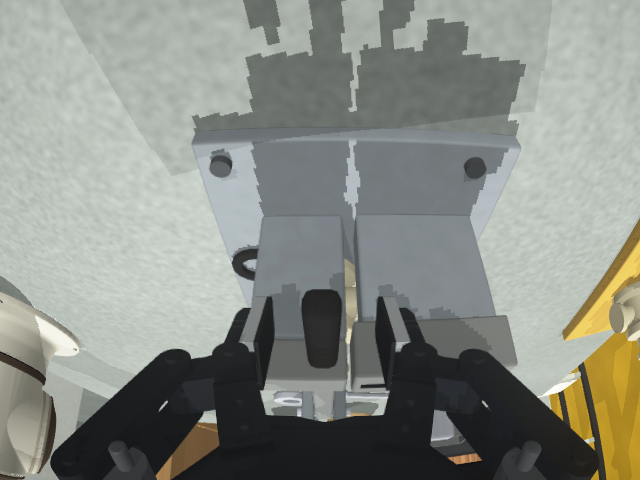

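Emit:
servo_tool --moves '[[[0,0,0,0.2,-0.05,0.15,3.0],[0,0,0,0,0,0,1.0],[0,0,0,0,0,0,1.0],[0,0,0,0,0,0,1.0],[0,0,0,0,0,0,1.0],[0,0,0,0,0,0,1.0]]]' --force 30

```text
time: 8.83
ee_pos: [0.5483, 0.1613, 0.0919]
tcp_rot: [179.8, 34.0, 76.1]
wrist_force: [-1.6, -2.8, -1.9]
opening: 0.0129
```

```bash
python3 s.py
python3 - <<'E'
from h import *
o,R,x=state(); p=np.load("fx2.npy")
h=fw(p,[0,-.075,.104]); print("hinge in tool",R.inv().apply(h-x))
Q=Ro.from_rotvec([0,.1,0]);v=R.inv().apply(h-x); v[1]=0; print(v-Q.apply(v))
E
```

```text
t 8.8333 fix [0.0001 0.0946 0.0919] [179.8139  34.0211  76.1394] Ffix -0.8880084167797566 -3.0497846508500244 -1.9268814262082232 0.012868005312267753
hinge in tool [-0.1473  0.0006  0.0848]
[-0.0092  0.     -0.0143]
```

Emit:
servo_tool --moves '[[[0,0.01,0,-0.09,0,-0.14,1.0],[0,0.01,0,-0.09,0,-0.14,1.0]]]'

```text
time: 9.0
ee_pos: [0.5484, 0.1615, 0.0943]
tcp_rot: [179.9, 32.9, 76.2]
wrist_force: [-0.5, -3.1, -3.3]
opening: 0.0135
```

Emit:
servo_tool --moves '[[[0,0.01,0,-0.09,0,-0.14,1.0]]]'

```text
time: 9.08
ee_pos: [0.5484, 0.1616, 0.0959]
tcp_rot: [179.9, 32.3, 76.2]
wrist_force: [-0.8, -1.6, -2.5]
opening: 0.0137
```

Light so far (~3 N, 0.022 rad). A bit more.

Emit:
servo_tool --moves '[[[0,0.01,0,-0.09,0,-0.14,1.0],[0,0.01,0,-0.09,0,-0.14,1.0]]]'

```text
time: 9.25
ee_pos: [0.5485, 0.1617, 0.0997]
tcp_rot: [179.9, 31.0, 76.2]
wrist_force: [-0.5, 0.2, -2.2]
opening: 0.0133
```

Emit:
servo_tool --moves '[[[0,0.01,0,-0.09,0,-0.14,1.0],[0,0.01,0,-0.09,0,-0.14,1.0]]]'

```text
time: 9.42
ee_pos: [0.5485, 0.1618, 0.1037]
tcp_rot: [179.9, 29.6, 76.2]
wrist_force: [-0.6, -1.7, -3.5]
opening: 0.0136
```

Emit:
servo_tool --moves '[[[0,0.05,0,-0.45,0,-0.71,1.0],[0,0.05,0,-0.45,0,-0.71,1.0],[0,0.05,0,-0.45,0,-0.71,1.0],[0,0.05,0,-0.45,0,-0.71,1.0],[0,0.05,0,-0.45,0,-0.71,1.0],[0,0.05,0,-0.45,0,-0.71,1.0]]]'

```text
time: 9.92
ee_pos: [0.5467, 0.1545, 0.1543]
tcp_rot: [179.8, 11.6, 76.5]
wrist_force: [0.0, -2.4, -3.9]
opening: 0.0131
```

```bash
cat >> s.py <<'E'
_,R,x=state(); h=fw(p,[0,-.075,.104]);v=R.inv().apply(h-x);print("hinge in tool",v, "q",o["q"])
g=fi(p,x-R.apply([0,0,.0187])); print("grasp",g,"r",np.hypot(g[1]+.075,g[2]-.104),"ang",np.arctan2(g[2]-.104,g[1]+.075))
E
python3 s.py
```

```text
t 9.9167 fix [0.     0.0876 0.1543] [179.7978  11.6426  76.4561] Ffix 0.6009557928833137 -2.3751279753890477 -3.876022254161021 0.013106100036706324
hinge in tool [-0.1491 -0.0003  0.082 ] q [ 20.6414  12.8891   9.7111  93.2572  -9.7251 124.7127]
grasp [-0.      0.0914  0.1726] r 0.17994356394249686 ang 0.3910546329389525
```

Emit:
servo_tool --moves '[[[0,0.06,0,-0.52,0,-0.87,1.0],[0,0.06,0,-0.52,0,-0.87,1.0],[0,0.06,0,-0.52,0,-0.87,1.0],[0,0.06,0,-0.52,0,-0.87,1.0],[0,0.06,0,-0.52,0,-0.87,1.0],[0,0.06,0,-0.52,0,-0.87,1.0],[0,0.06,0,-0.52,0,-0.87,1.0],[0,0.06,0,-0.52,0,-0.87,1.0]]]'

```text
time: 10.58
ee_pos: [0.5358, 0.1095, 0.2274]
tcp_rot: [179.2, -17.1, 76.7]
wrist_force: [3.6, -3.2, -9.7]
opening: 0.0132
```

```bash
python3 s.py
```

```text
t 10.5833 fix [-0.      0.0413  0.2274] [179.2282 -17.1383  76.6502] Ffix 4.270347170009638 -2.2319037666007415 -9.734881775253086 0.013222719161518025
hinge in tool [-0.1475 -0.0015  0.0837] q [  3.197   -2.3503   0.6921  87.256   16.1775 107.4861]
grasp [-0.0002  0.0357  0.2453] r 0.17953544455614706 ang 0.9061067279779749
```

Emit:
servo_tool --moves '[[[0.001,0.055,0,-0.46,0,-0.81,1.0],[0.001,0.055,0,-0.46,0,-0.81,1.0],[0.001,0.055,0,-0.46,0,-0.81,1.0],[0.001,0.055,0,-0.46,0,-0.81,1.0],[0.001,0.055,0,-0.46,0,-0.81,1.0]]]'

```text
time: 11.0
ee_pos: [0.5261, 0.0691, 0.2557]
tcp_rot: [179.0, -33.5, 76.8]
wrist_force: [4.3, -1.4, -12.4]
opening: 0.0132
```

```bash
python3 s.py
```

```text
t 11.0 fix [ 0.     -0.0003  0.2557] [179.0373 -33.489   76.8495] Ffix 4.515092734831559 -0.3665495105719623 -12.378045299263679 0.013217231722448396
hinge in tool [-0.146  -0.0019  0.0853] q [-9.6939 -4.4656 -1.9819 89.05   33.3452 94.7749]
grasp [-0.0002 -0.0106  0.2713] r 0.17923509531898055 ang 1.2033651314231155
```

Emit:
servo_tool --moves '[[[0.001,0.055,0,-0.5,0,-0.78,1.0],[0.001,0.055,0,-0.5,0,-0.78,1.0],[0.001,0.055,0,-0.5,0,-0.78,1.0],[0.001,0.055,0,-0.5,0,-0.78,1.0],[0,0,0,0,0,0,1.0]]]'

```text
time: 11.42
ee_pos: [0.5171, 0.0314, 0.2685]
tcp_rot: [178.7, -46.9, 77.1]
wrist_force: [-2.0, 1.9, 1.3]
opening: 0.0134
```

```bash
python3 s.py
```

```text
t 11.4167 fix [ 0.0001 -0.0391  0.2685] [178.7198 -46.9145  77.0884] Ffix -2.367826103074575 1.4200919521428086 1.3434964953142456 0.013388199815015664
hinge in tool [-0.1447 -0.0024  0.0861] q [-20.1115  -1.3945  -2.4321  94.7606  46.6518  80.8537]
grasp [-0.0002 -0.0527  0.2813] r 0.17864822737048133 ang 1.4457177136800188
```

Emit:
servo_tool --moves '[[[0,0.04,0,-0.35,0,-0.57,1.0],[0,0,0,0,0,0,1.0],[0,0,0,0,0,0,4.5],[0,0,0,0,0,0,4.5],[0,0,0,0,0,0,4.5],[0,0,0,0,0,0,4.5],[0,0,0,0,0,0,4.5]]]'

```text
time: 12.0
ee_pos: [0.5159, 0.026, 0.2724]
tcp_rot: [178.1, -48.6, 77.6]
wrist_force: [-0.3, -0.2, 0.0]
opening: 0.0453
```

```bash
python3 s.py
python3 - <<'E'
from h import *
cv2.imwrite("pics/wrist7.png",imaging.camera("wrist"))
E
```

```text
t 12.0 fix [ 0.0002 -0.0446  0.2724] [178.0953 -48.643   77.6313] Ffix -0.2411460980356524 -0.21800567026049028 0.006473305078141758 0.04530357806489464
hinge in tool [-0.1465 -0.0038  0.0884] q [-21.4239  -0.8162  -2.1846  95.9871  48.2514  78.5078]
grasp [-0.0001 -0.0586  0.2848] r 0.18152752344544013 ang 1.4803099310298256
```

View pics/wrist7.png

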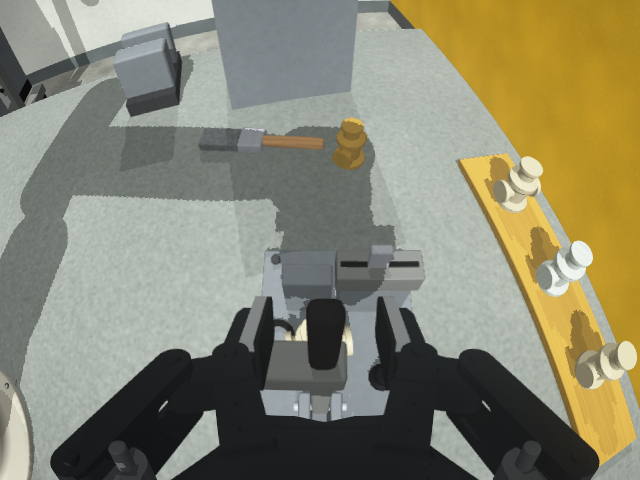

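Pads are open (x≈265 and x≈382) and clear of the handle (x≈326). Retreat along −tool z.

Emit:
servo_tool --moves '[[[0,0,0,0,0,-1,4.5],[0,0,0,0,0,-1.5,4.5],[0,0,0,0,0,-2,4.5],[0,0,0,0,0,-2.5,4.5],[0,0,0,0,0,-2.5,4.5],[0,0,0,0,0,-2.5,4.5],[0,0,0,0,0,0,4.5],[0,0,0,0,0,0,4.5]]]'

```text
time: 12.72
ee_pos: [0.4912, -0.0616, 0.3553]
tcp_rot: [178.0, -48.5, 78.1]
wrist_force: [0.9, 0.6, -0.5]
opening: 0.045
```

```bash
python3 s.py
python3 - <<'E'
from h import *
cv2.imwrite("pics/wrist8.png",imaging.camera("wrist")); cv2.imwrite("pics/top8.png",imaging.camera("top"))
a=imaging.camera("scene")[150:370,200:490]; cv2.imwrite("pics/scene8.png",cv2.resize(a,None,fx=2.7,fy=2.7,interpolation=cv2.INTER_CUBIC))
E
```

```text
t 12.7167 fix [-0.0033 -0.1355  0.3553] [177.9803 -48.4942  78.0539] Ffix 0.7327101245881236 0.7958141982167684 -0.4670462572188733 0.04500359248708395
hinge in tool [-0.1482 -0.0025  0.2118] q [-31.528    6.6221  14.1626 115.7314  45.8032  63.5897]
grasp [-0.0035 -0.1495  0.3677] r 0.27404122245755824 ang 1.8462438566742296
```

View pics/scene8.png

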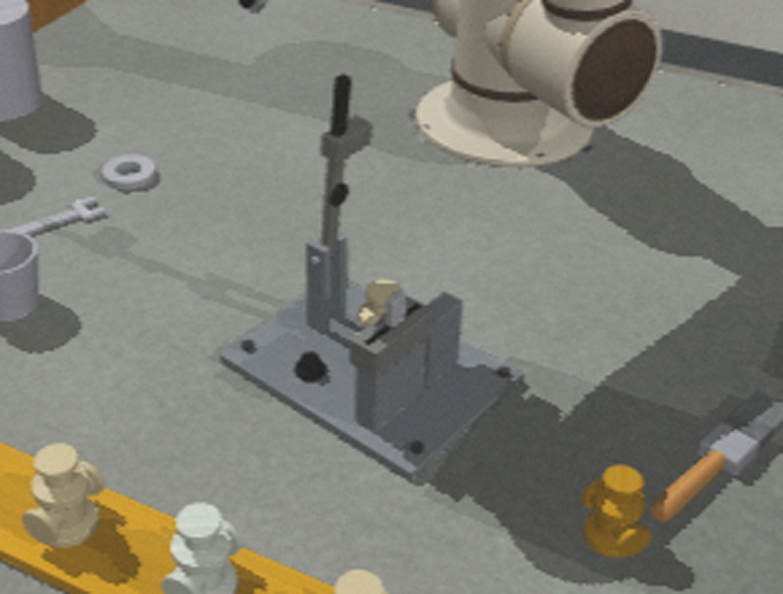

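View pics/wrist8.png

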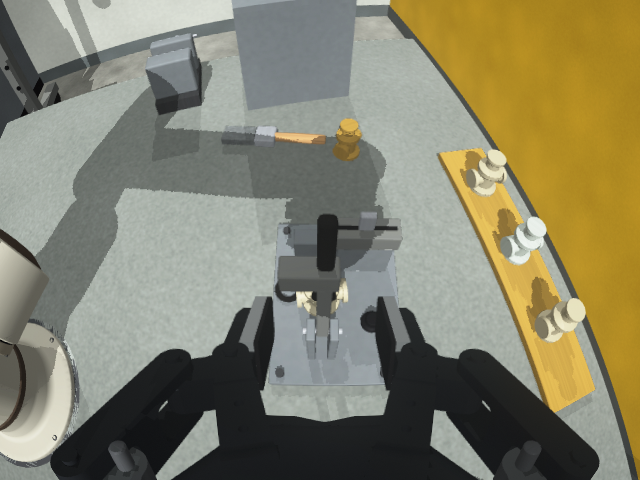

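View pics/top8.png

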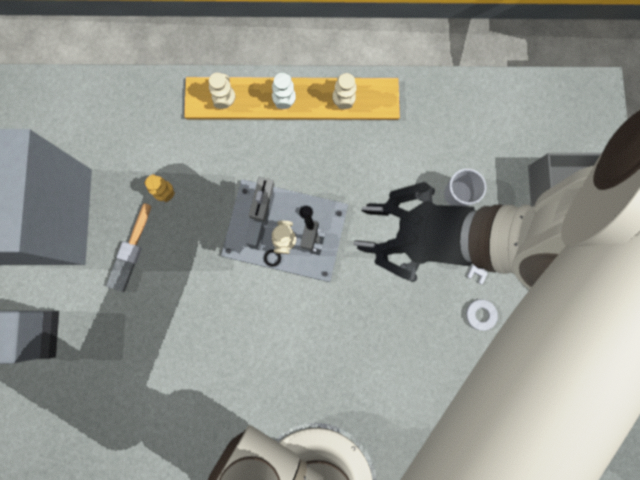

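```bash
python3 -c "
from workcell import bot
print(bot.job_done())"
```

```text
the job is handed in; nothing more can be done
None
```

The tab is drawn back to its stop, the latch bar stands about upright on its own, and the job was handed in at about 13 s of the 54 s allowed. `bot.job_done()` reports no verdict.

- **Tab:** I pushed the fin along fixture +x with closed fingers in steps of about 1 mm. It dragged at about 3 N and stopped after about 19 mm. There I felt about 9 N (limit 18 N), pressed once more with no movement, and backed off.
- **Bar:** I gripped the handle and tested the lift in 0.01 rad steps. It took only about 3 N past the 0.02 rad where a locked bar would bind. I then swung it up, working out about 1.48 rad from the gripper's position just before letting go.
- **Radial pull:** The grip pulled against the hinge with about 13 N near 1.2 rad because my arc was slightly too wide. I corrected the arc and the pull disappeared.
- **Last checks:** In the final pictures the bar is upright, the valve is standing in place, and the other things look where they were. The gripper is well clear, with less than 1.2 N on the wrist, which is within its zero noise. I judged the valve and the bystanders by eye, not by measurement.
- **Camera disagreement:** The first scene and top views put the fin up to 6 mm apart, so I relied on a closer wrist picture, which matched the felt contacts.

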